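# Vent the oblong solvent can on the finishing bench

## Robot

A 6-joint arm with a two-finger parallel gripper is mounted at the origin on the work surface. World frame = base frame: x ahead of the robot, y to its left, z up, the work surface at z = 0. Lengths are in m, angles in rad, forces in N, time in s.
With the tool pointing down it reaches from about 0.3 to 0.825 m from the base axis. Payload 5.4 kg.
Tool frame: the origin (TCP) lies at the very end of the fingers, on their centre line; the grasp point (between the pads) lies 19 mm behind it; z points along the fingers, y is the line along which they close (so a half turn about z gives the same grasp; the last joint's range is limited). The gripper opens to 92 mm and grips with 3 to 60 N. Pads are 20 mm wide; open, the fingers measure 128 mm over their backs; the gripper's body (75 mm by 189 mm) begins 69 mm behind the grasp point.
Start: joints at [-1.453, 0.158, 1.597, -0, 1.386, -0.21], TCP at [0.185, -0.544, 0.215] pointing down, gripper open.
Joint ranges: [-2.91, 2.91], [-0.94, 2.29], [0.18, 2.7], [-1.29, 4.43], [0.17, 2.64], [-3, 3]. Speed limits (rad/s): [2.57, 2.57, 3.14, 3.14, 3.14, 3.14].

## Interface

Orientations are given as a rotation vector (axis times angle).
In Python, from workcell import bot gives the robot as it stands. Calls block until the motion is done:
- bot.goto(position, orientation): joint-space move of the TCP to a pose.
- bot.line_to(position, rot=None, max_speed=0.15): straight line of the TCP; rot=None keeps the orientation; max_speed is the mean speed in m/s.
- bot.set_joints(angles): joint-space move.
- bot.set_gripper(opening, newtons=None): opening from 0.0 (shut) to 1.0 (fully open); newtons is the grip in N (None keeps the last); returns when the fingers have stopped.
- bot.hold(seconds).
- bot.inverse_kinematics(position, orientation): joint angles nearest the present ones, or None.
- bot.read_camera(name): name is "side" or "top" or "wrist"; returns a dict with "pixels" (480x640x3 uint8, blue, green, red), "fx", "fy", "cx", "cy" (pixels), "R" (3x3) and "t" (3): a world point X has camera coordinates R X + t. Camera axes: x right, y down, z forward; pixel columns grow to the right and rows downward; lengths in m; the calibration is good to about 2 mm. A picture is of the moment at which its call begins. There is no depth.
A pose or a line that the arm cannot do raises bot.MotionError and nothing moves.
- bot.job_done(): hands the job in; it is judged then, once.
Readings, each from a call of its own:
- bot.current_clock(): time.
- bot.current_joints(): joint angles.
- bot.current_joint_vel(): joint speeds.
- bot.current_effort(): joint torques, N m.
- bot.current_ee_pos(): TCP position.
- bot.current_tool_rot(): TCP orientation.
- bot.current_contact_force(): force on the tool from outside, world axes, zero at the start.
- bot.current_ft_torque(): the same for the moment, N m.
- bot.current_opening(): opening from 0.0 (shut) to 1.0 (fully open).
- bot.current_grip_force(): force on a finger pad.
Only numpy, scipy, OpenCV 4.12 (cv2) and the standard library are available. Lean on these libraries where they do the work, as an engineer would, in place of code of your own. Each camera call takes 0.05 s, during which the arm holds its last target. There are 200 camera calls.

## Task

Get the oblong steel can ready for pouring: lift the hinged flip-top tab on its top until it stands about upright or leans back beyond that, and only then unscrew the black vent cap beneath it, anticlockwise all the way to its stop (a little under a quarter turn; the cap stays on the can). Do not touch the round can, which has the same kind of closure.

Things in the scene. Friction and masses are not known exactly. Their poses are not given: they have to be found in the camera images.
- oblong_can: The can to open: heavy oblong labelled steel can, 90 (its x) x 150 (its y) x 130 mm tall; it does not shift, turned up to 30 deg. Origin: centre of underside, z up. On the middle of its top: neck 42 mm across to z 142, black vent cap, grey flip-top tab over it, hinged on the +x side (away from the robot). The tab opens to +x; its thumb tongue points to -x.
- flip_tab (a joint): Its tab, rad: 0 shut (starts 0 to 0.12), grows as the tongue is lifted, stop 2.0; stays where left, needs under 1 N. In the can's frame, mm: hinge along y at x 30, z 140; shut, a level plate 46 wide, x 32 to -20, z 166 to 171; then the tongue, 20 wide (y), 8 thick, x -20 to -44, middle at x -32, y 0, z 168.5. Pinch the tongue across its 20 mm from above; it pivots in the fingers as it swings.
- vent_cap (a joint): The oblong can's vent cap, rad: grows as it is unscrewed (anticlockwise from above), starts 0 to 0.12, stop 1.4; turns with about 0.1 N m, does not rise or come off. Round ribbed black cap, 34 mm across, 22 mm high, on the can's vertical centre line, z 142 to 164 mm in the can's frame; grip it at any yaw once the tab is up.
- round_can: The other can, to be left alone: round steel can 108 mm across and 130 mm tall with the same kind of flip-top and cap on the middle of its top (171 mm tall in all). Origin: centre of its underside; z up. It stands left or right of the oblong can.
Mind the look-alikes: they are no part of the job. What is shaped like the oblong_can but green is not meant.

How it is judged:
On the way, in this order (a step that is already met when the one before it is completed fails the run):
1. the oblong can's flip-top tab is lifted while its cap is still screwed down (value of joint flip_tab above 1.4 rad and value of joint vent_cap below 0.4 rad), for 0.2 s.
2. the cap is unscrewed to its stop (value of joint vent_cap above 1.15 rad), for 0.2 s.
At the end, for the whole second after the job is handed in: The oblong can's tab stands open at 1.4 rad (80 degrees) or more and its vent cap is turned to 1.15 rad or more (the stop is at 1.4) (value of joint flip_tab above 1.4 rad and value of joint vent_cap above 1.15 rad); the robot touches nothing.
It fails at once if the round can or its closure is touched with more than 0.5 N (contact force between any of the fingers, the arm and round_can above 0.5 N).
It also fails if it takes over 48 s, if anything falls off the work surface, if the arm or the gripper's body presses on something with over 40 N, if the wrist force passes 120 N, or if a joint passes its speed limit or range.

## Working session

There is one attempt and no reset: what is moved stays moved. The work goes in short steps, each a Python script; the robot and the scene stay as the last script left them, time stands still between calls to the robot, and variables do not carry over. Pictures are saved under pics/ and viewed, at most 10 in all, crops included, and the job is handed in when it is done.

```bash
mkdir -p pics
python3 - <<'E'
from workcell import bot
import cv2,numpy as np
for n in("top","side"):
    c=bot.read_camera(n);cv2.imwrite(f"pics/{n}0.png",c["pixels"])
    print(n,c["fx"],c["fy"],c["cx"],c["cy"],np.round(c["R"],4).tolist(),np.round(c["t"],4).tolist())
print(bot.current_clock(),bot.current_tool_rot())
E
```

```text
top 614.1437767322722 614.1437767322722 323.39629935613334 236.57671987093354 [[0.0068, -0.9996, 0.0266], [-0.998, -0.0084, -0.0626], [0.0628, -0.0261, -0.9977]] [-0.1155, 0.4265, 1.2951]
side 613.2443920910853 613.2443920910853 313.7084682779432 247.8584169798334 [[-0.5266, -0.85, -0.0109], [-0.5804, 0.3689, -0.726], [0.6212, -0.376, -0.6876]] [0.1256, 0.3511, 1.1895]
0.1 [-3.09781055e+00 -5.12273381e-01 -1.78630917e-04]
```

View pics/top0.png

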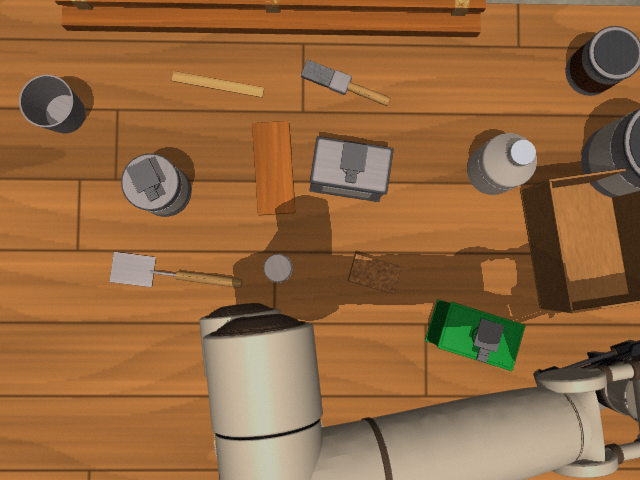

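View pics/side0.png

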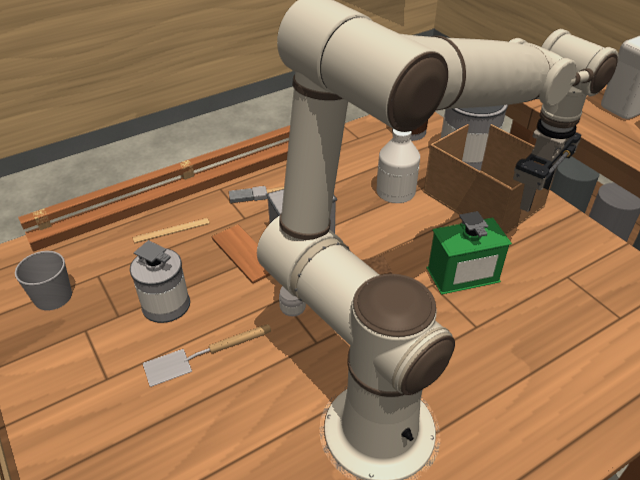

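Candidates for the target, by pixel in the top view:
- The grey oblong can at (352,165), which matches the description.
- The green oblong can at (478,335), a decoy.
- The round can at (152,185), not to be touched.

I choose the grey one and check it in a crop, with a first measurement.

```bash
cat > h.py <<'E'
import numpy as np,cv2
from workcell import bot
from scipy.spatial.transform import Rotation as Ro
def ray(c,uv,z):
    d=c["R"].T@np.array([(uv[0]-c["cx"])/c["fx"],(uv[1]-c["cy"])/c["fy"],1]);o=-c["R"].T@c["t"]
    return o+d*(z-o[2])/d[2]
def proj(c,X):
    p=c["R"]@np.asarray(X)+c["t"];return np.array([c["fx"]*p[0]/p[2]+c["cx"],c["fy"]*p[1]/p[2]+c["cy"]])
def down(yaw): # tool pointing down, tool y (closing line) at angle yaw+90 ; tool x along yaw
    return Ro.from_matrix(np.array([[np.cos(yaw),np.sin(yaw),0],[np.sin(yaw),-np.cos(yaw),0],[0,0,-1]])).as_rotvec()
def clear(c,name,x0,y0,x1,y1,s):
    cv2.imwrite(name,cv2.resize(c["pixels"][y0:y1,x0:x1],None,fx=s,fy=s,interpolation=cv2.INTER_CUBIC))
E
python3 - <<'E'
from h import *
c=bot.read_camera("top");im=c["pixels"]
hsv=cv2.cvtColor(im,cv2.COLOR_BGR2HSV)
m=((hsv[...,1]<40)&(hsv[...,2]>60)).astype(np.uint8);k=np.zeros_like(m);k[120:210,300:405]=1;m*=k
for lo in(60,130):
    mm=m*(hsv[...,2]>lo).astype(np.uint8)
    cs=max(cv2.findContours(mm,0,2)[0],key=cv2.contourArea);r=cv2.minAreaRect(cs);b=cv2.boxPoints(r)
    P=[ray(c,p,.13)[:2] for p in b];print(lo,r,np.round(P,4).tolist(),np.round(np.mean(P,0),4))
clear(c,"pics/crop1.png",295,120,405,210,6)
E
```

```text
60 ((350.6387023925781, 169.09823608398438), (77.32108306884766, 55.044700622558594), 8.746162414550781) [[0.5102, -0.0791], [0.618, -0.0946], [0.5965, -0.2453], [0.4886, -0.2288]] [ 0.5533 -0.1619]
130 ((351.4537048339844, 164.8005828857422), (73.0634765625, 42.04381561279297), 8.746162414550781) [[0.5308, -0.0865], [0.6132, -0.0984], [0.5929, -0.2408], [0.5104, -0.2282]] [ 0.5618 -0.1635]
```

View pics/crop1.png

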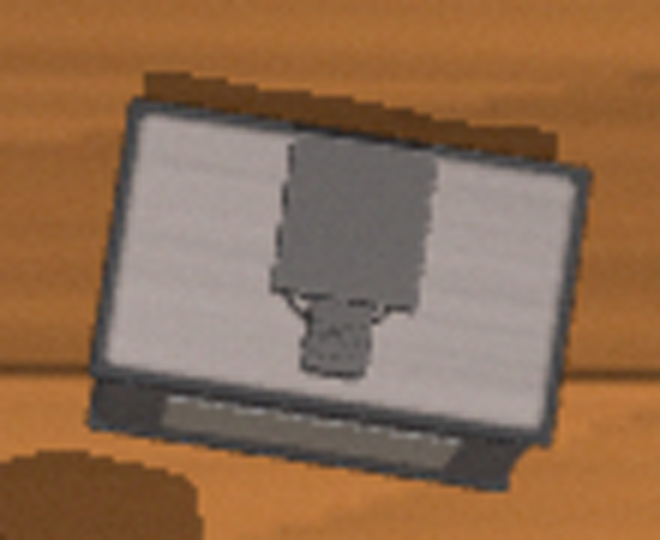

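The crop confirms the choice: a grey oblong can with a labelled side, its plate toward the top of the picture and its tongue at crop (336,340), which is about pixel (351,176.7). Next I refine the pose, then look from the wrist camera above it.

Run:
```python
from h import *
c=bot.read_camera("top")
q=[ray(c,(295+u/6-.4,120+v/6-.4),.13)[:2] for u,v in((135,100),(592,172),(548,445),(92,375))]
C=np.mean(q,0);d=(q[0]+q[1]-q[2]-q[3]);y=np.arctan2(d[1],d[0]);l=q[0]+q[3]-q[1]-q[2];y2=np.arctan2(-l[0],l[1])
print("C",C,"yaw",np.degrees([y,y2]),"size",np.linalg.norm(d)/2,np.linalg.norm(l)/2)
T=ray(c,(295+336/6-.4,120+338/6-.4),.1725)[:2]
for yy in(y,y2): print("tongue local",(Ro.from_euler('z',-yy).as_matrix()[:2,:2]@(T-C)))
yaw=(y+2*y2)/3;ex=np.array([np.cos(yaw),np.sin(yaw)])
P=np.r_[C-.05*ex-0.0*ex,.36]
for w in(yaw,yaw+np.pi): print(bot.inverse_kinematics(P,down(w)))
w=min((yaw,yaw+np.pi),key=lambda w:abs(bot.inverse_kinematics(P,down(w))[5]))
bot.goto(P,down(w));bot.hold(.3)
c=bot.read_camera("wrist");cv2.imwrite("pics/w1.png",c["pixels"])
np.savez("w1.npz",**c);print(w,bot.current_clock(),bot.current_ee_pos(),-c["R"].T@c["t"])
print("expect: tongue",proj(c,np.r_[C-.032*ex,.1725]),"corners",[np.round(proj(c,np.r_[C+a*.045*ex+b*.075*np.array([-ex[1],ex[0]]),.13])) for a in(1,-1) for b in(1,-1)])
```

```text
C [ 0.56123708 -0.16369798] yaw [-8.71871841 -8.25541731] size 0.0916586198939658 0.15116194136047015
tongue local [-0.02889926  0.00050523]
tongue local [-0.02889423  0.00073889]
[-5.22536970e-01  6.14008588e-04  1.48162362e+00  0.00000000e+00
  1.65935503e+00  1.19503895e+00]
[-5.22536970e-01  6.14008588e-04  1.48162362e+00 -4.44089210e-16
  1.65935503e+00 -1.94655371e+00]
-0.1467795897656535 2.4583 [ 0.51167929 -0.15667617  0.35987854] [ 0.58152603 -0.16755344  0.52810716]
expect: tongue [323.75945571 202.08153646] corners [array([251., 121.]), array([397., 121.]), array([255., 208.]), array([393., 208.])]
```

View pics/w1.png

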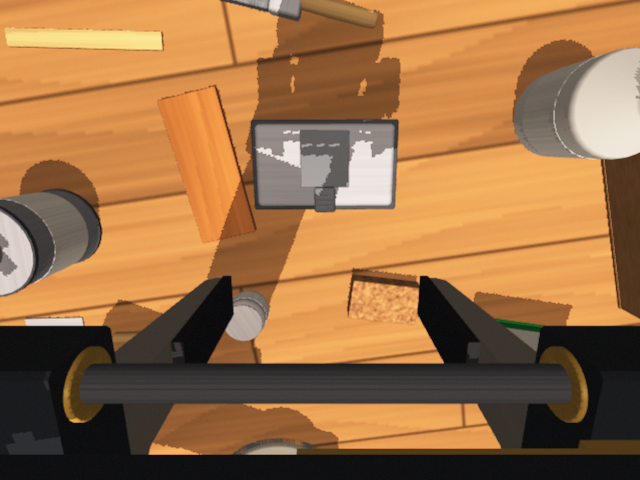

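The wrist view matches the prediction: can corners at (251,121), (398,120), (255,208) and (395,208) fit to about 1 px. The tongue is at (324.5,200), about 2 px off the shut position, so the tab may have started slightly raised. I check its angle in a closer crop.

```bash
cat >> h.py <<'E'
C=np.array([.56124,-.16370]);yaw=-0.14678
ex=np.array([np.cos(yaw),np.sin(yaw)]);ey=np.array([-ex[1],ex[0]])
def W(x,y,z): return np.r_[C+x*ex+y*ey,z]
def tab(x,z,th): # can-frame point of tab at angle th (m), x,z when shut
    a,b=x-.030,z-.140;return .030+a*np.cos(th)+b*np.sin(th),.140-a*np.sin(th)+b*np.cos(th)
E
python3 - <<'E'
from h import *
w=dict(np.load("w1.npz"));t=bot.read_camera("top")
bot.line_to(W(-.075,0,.25),max_speed=.2);n=bot.read_camera("wrist");np.savez("w2.npz",**n)
u,v=proj(n,W(-.02,0,.168)).astype(int);print("crop origin",u-60,v-60)
clear(n,"pics/w2.png",u-60,v-60,u+60,v+60,5)
for th in(0,.06,.12):
    for nm,x,z in(("tipTop",-.044,.1725),("tipBot",-.044,.1645),("plateFront",-.02,.171),("plateBack",.032,.171)):
        X,Z=tab(x,z,th);p=proj(n,W(X,0,Z));q=proj(t,W(X,0,Z))
        print(th,nm,"w2crop",np.round((p-[u-60,v-60]+.4)*5),"crop1",np.round((q-[295,120]+.4)*6))
print(bot.current_clock())
E
```

```text
crop origin 263 111
0 tipTop w2crop [304. 488.] crop1 [331. 385.]
0 tipBot w2crop [304. 478.] crop1 [329. 389.]
0 plateFront w2crop [304. 306.] crop1 [342. 311.]
0 plateBack w2crop [ 304. -116.] crop1 [367. 151.]
0.06 tipTop w2crop [304. 477.] crop1 [333. 377.]
0.06 tipBot w2crop [304. 472.] crop1 [331. 382.]
0.06 plateFront w2crop [304. 292.] crop1 [344. 304.]
0.06 plateBack w2crop [ 304. -131.] crop1 [367. 145.]
0.12 tipTop w2crop [304. 464.] crop1 [335. 367.]
0.12 tipBot w2crop [304. 463.] crop1 [333. 374.]
0.12 plateFront w2crop [304. 277.] crop1 [345. 296.]
0.12 plateBack w2crop [ 304. -147.] crop1 [368. 140.]
3.275
```

View pics/w2.png

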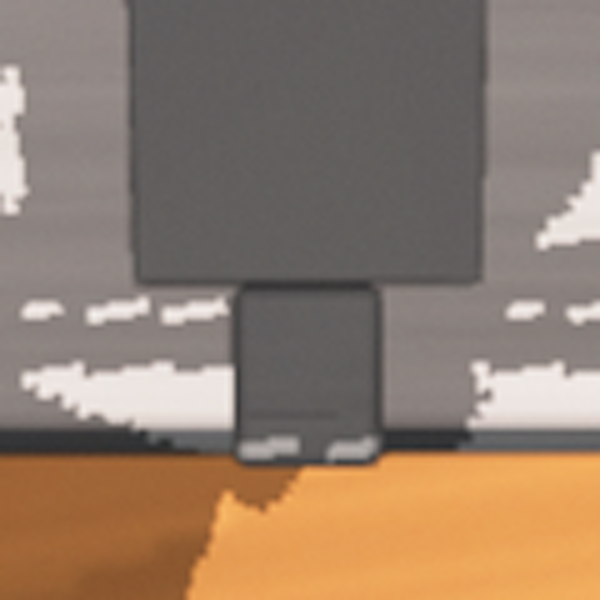

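The tab starts at about 0.1 rad: the plate front sits at row 283 and the tongue tip at 463 in the crop, with the tongue centred to within 1 mm. Next I pinch the tongue near its end with the fingertips and swing it.

Run:
```python
from h import *
def g(th,dz=0): X,Z=tab(-.035,.1685,th);return W(X,.0005,Z-.009+dz)
bot.set_gripper(.5,8);bot.line_to(g(.1,.06),max_speed=.15);bot.line_to(g(.1),max_speed=.08)
bot.set_gripper(0,8);print("open",bot.current_opening(),bot.current_grip_force(),bot.current_contact_force())
if bot.current_opening()>.12:
    for th in np.arange(.3,1.75,.2):
        bot.line_to(g(th),max_speed=.08)
        print(round(th,2),bot.current_opening(),np.round(bot.current_contact_force(),1),bot.current_clock())
c=bot.read_camera("side");t=bot.read_camera("top")
u,v=proj(t,W(.03,0,.17)).astype(int);cv2.imwrite("pics/s2.png",np.hstack([cv2.resize(c["pixels"][100:300,200:400],(400,400)),cv2.resize(t["pixels"][v-70:v+70,u-70:u+70],(400,400))]))
```

```text
open 0.21969282807447268 8.000155985355377 [-1.48203227 -0.01192723 -0.11062825]
0.3 0.21073564624630567 [-2.  -0.2  3.9] 6.3
0.5 0.21684187293321877 [-0.7  0.   4.2] 6.625
0.7 0.21506776155128884 [-0.1 -1.1  3.2] 6.95
0.9 0.2161625526068518 [ 0.3 -0.   0.7] 7.275
1.1 0.2176966552268135 [ 0.2 -0.7  0.6] 7.6
1.3 0.21911403934137802 [1.3 0.1 2.6] 7.925
1.5 0.21606380177850656 [2.4 0.4 2.2] 8.25
1.7 0.2143447921183791 [ 2.5 -0.2  3.4] 8.575
```

View pics/s2.png

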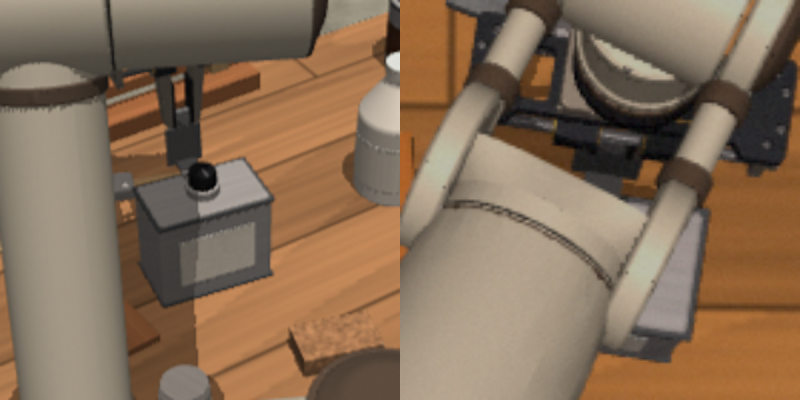

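The side view shows the tab upright in the fingers and the black cap exposed. Next I release, rise, grip the cap and turn it anticlockwise, keeping the closing line away from the hinge side.

Run:
```python
from h import *
p=bot.current_ee_pos()
bot.set_gripper(.45,8);bot.line_to([p[0],p[1],.29],max_speed=.15)
bot.goto(W(-.0,0,.29),down(yaw-.75));bot.hold(.2)
c=bot.read_camera("side");cv2.imwrite("pics/s3.png",cv2.resize(c["pixels"][100:300,200:400],(600,600)))
bot.set_gripper(.58);print(bot.current_joints(),bot.current_clock())
```

```text
[-4.90301555e-01  1.43941890e-01  1.46521873e+00 -3.01856569e-05
  1.53234873e+00  1.97715600e+00] 11.3333
```

View pics/s3.png

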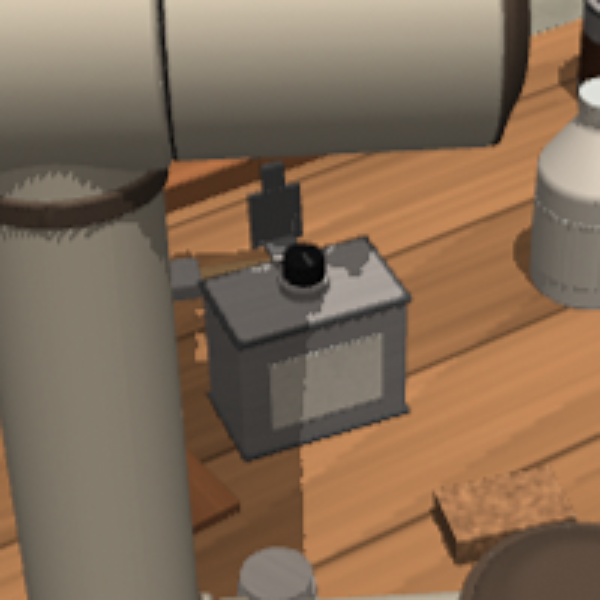

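The tab stands upright on its own, with its tongue at crop (272,170), and the cap is free at (303,265). I grip the cap and turn it.

Run:
```python
from h import *
c=bot.read_camera("side")
for th in(1.4,1.55,1.7,1.85):
    X,Z=tab(-.044,.1685,th);print(th,(proj(c,W(X,0,Z))-[200,100])*3)
bot.line_to(W(0,0,.147),max_speed=.12);print(np.round(bot.current_contact_force(),1))
bot.set_gripper(0,30);print("open",bot.current_opening(),bot.current_grip_force(),np.round(bot.current_contact_force(),1))
for a in np.arange(-.6,.86,.15):
    bot.goto(W(0,0,.147),down(yaw+a));print(round(a,2),np.round(bot.current_ft_torque(),2),np.round(bot.current_contact_force(),1),round(bot.current_opening(),3),bot.current_clock())
bot.hold(.3);print(np.round(bot.current_ft_torque(),2),np.round(bot.current_tool_rot(),3),down(yaw+.85))
```

```text
1.4 [277.40404298 168.12181353]
1.55 [272.26379645 163.92785107]
1.7 [267.54460771 161.88663688]
1.85 [263.34838968 162.00110096]
[ 0.2  0.1 -0.1]
open 0.3575990787499185 30.000060988822952 [4.3 3.  1.1]
-0.6 [ 0.64 -0.76  0.1 ] [4.3 3.1 0.2] 0.358 13.4333
-0.45 [ 0.57 -0.71  0.04] [3.8 3.1 0.6] 0.356 13.7
-0.3 [ 0.54 -0.8   0.14] [4.4 2.9 0.9] 0.358 13.9667
-0.15 [ 0.49 -0.78  0.13] [3.8 3.3 0.8] 0.355 14.2333
0.0 [ 0.53 -0.79  0.09] [4.6 2.1 1.1] 0.358 14.5
0.15 [ 0.48 -0.79  0.12] [4.7 2.8 1.2] 0.358 14.7667
0.3 [ 0.43 -0.74  0.06] [4.3 2.7 0.4] 0.353 15.0333
0.45 [ 0.42 -0.85  0.08] [5.6 2.5 1.1] 0.358 15.3
0.6 [ 0.37 -0.92 -0.13] [4.6 2.6 0.4] 0.358 15.5667
0.75 [-0.08 -0.31 -0.36] [ 1.9 -0.9  2.5] 0.359 15.8333
[-0.41 -0.17 -0.42] [3.   0.93 0.  ] [2.94938822 1.08199515 0.        ]
```

At about +0.6 rad the torque jumped to −0.4 N m, so the cap is at its stop (about 1.35 rad after gripping). I release, retreat and check the tab angle.

Run:
```python
from h import *
bot.set_gripper(.58,10);bot.line_to(W(0,0,.29),max_speed=.15)
bot.goto(W(-.14,0,.29),down(yaw));bot.set_gripper(0,5)
w=bot.read_camera("wrist");c=bot.read_camera("side")
pw=proj(w,W(.05,0,.18)).astype(int);print(pw,bot.current_clock())
a=cv2.resize(c["pixels"][140:220,260:340],(400,400),interpolation=2)
u,v=np.clip(pw-60,0,[520,360]);b=cv2.resize(w["pixels"][v:v+120,u:u+120],(400,400),interpolation=2)
cv2.imwrite("pics/s4.png",np.hstack([a,b]))
for th in(1.3,1.4,1.55,1.7,1.85):
    for nm,x in(("tip",-.044),("plate",-.02)):
        X,Z=tab(x,.1685,th);print(th,nm,"side",np.round((proj(c,W(X,0,Z))-[260,140]+.4)*5),"wrist",np.round((proj(w,W(X,0,Z))-[u,v]+.4)*400/120)+[400,0])
```

```text
[324 -45] 19.3333
1.3 tip side [170.  89.] wrist [ 601. -180.]
1.3 plate side [167. 121.] wrist [ 601. -154.]
1.4 tip side [164.  82.] wrist [ 601. -232.]
1.4 plate side [163. 118.] wrist [ 601. -185.]
1.55 tip side [156.  75.] wrist [ 601. -303.]
1.55 plate side [157. 115.] wrist [ 601. -225.]
1.7 tip side [148.  72.] wrist [ 601. -362.]
1.7 plate side [152. 115.] wrist [ 602. -257.]
1.85 tip side [141.  72.] wrist [ 601. -408.]
1.85 plate side [148. 118.] wrist [ 602. -280.]
```

View pics/s4.png

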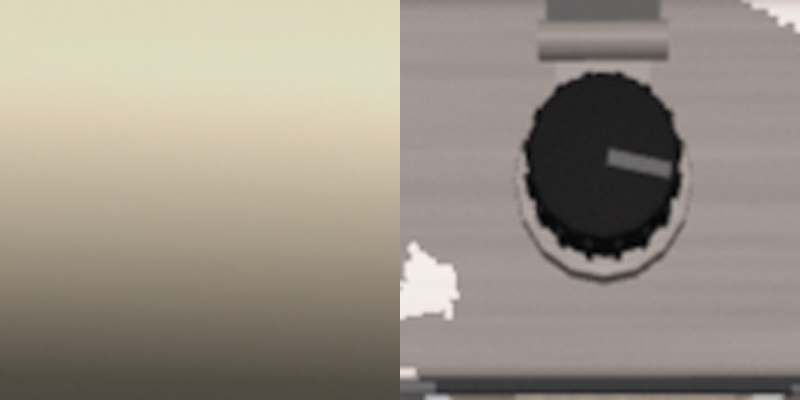

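The cap's marker now points right and slightly down, about 80° anticlockwise from the can's −x, so it is at its stop. The arm hid the tab in the side view. For margin I nudge the tab further back with the closed fingers, above the cap, then back off and look.

Run:
```python
from h import *
bot.line_to(W(.0,0,.25),max_speed=.2);bot.line_to(W(.02,0,.188),max_speed=.1)
print(np.round(bot.current_contact_force(),1))
for x in(.035,.045,.052,.060):
    bot.line_to(W(x,0,.188),max_speed=.05);print(x,np.round(bot.current_contact_force(),1),bot.current_clock())
bot.line_to(W(.02,0,.188),max_speed=.1);bot.line_to(W(.02,0,.29),max_speed=.15)
bot.goto(W(-.0,0,.33),down(yaw));bot.hold(.3)
w=bot.read_camera("wrist");c=bot.read_camera("side")
u,v=np.clip(proj(w,W(.05,0,.18)).astype(int)-60,0,[520,360])
cv2.imwrite("pics/s5.png",np.hstack([cv2.resize(c["pixels"][140:220,260:340],(400,400),interpolation=2),cv2.resize(w["pixels"][v:v+120,u:u+120],(400,400),interpolation=2)]))
for th in(1.4,1.55,1.7,1.85):
    for nm,x in(("tip",-.044),("plate",-.02)):
        X,Z=tab(x,.1685,th);print(th,nm,"side",np.round((proj(c,W(X,0,Z))-[260,140]+.4)*5),"wrist",np.round((proj(w,W(X,0,Z))-[u,v]+.4)*400/120)+[400,0])
print(bot.current_clock(),np.round(bot.current_contact_force(),2))
```

```text
[-0.7  0.  -0.6]
0.035 [ 1.2 -0.4  0.5] 21.4583
0.045 [ 0.1 -0.6 -0.6] 21.8083
0.052 [-0.2  0.3 -0.4] 22.1
0.06 [ 0.8 -0.3 -0.2] 22.4083
1.4 tip side [164.  82.] wrist [603. 234.]
1.4 plate side [163. 118.] wrist [603. 208.]
1.55 tip side [156.  75.] wrist [603. 182.]
1.55 plate side [157. 115.] wrist [603. 174.]
1.7 tip side [148.  72.] wrist [603. 131.]
1.7 plate side [152. 115.] wrist [603. 143.]
1.85 tip side [141.  72.] wrist [603.  86.]
1.85 plate side [148. 118.] wrist [603. 116.]
24.4917 [-0.   -0.14 -0.25]
```

View pics/s5.png

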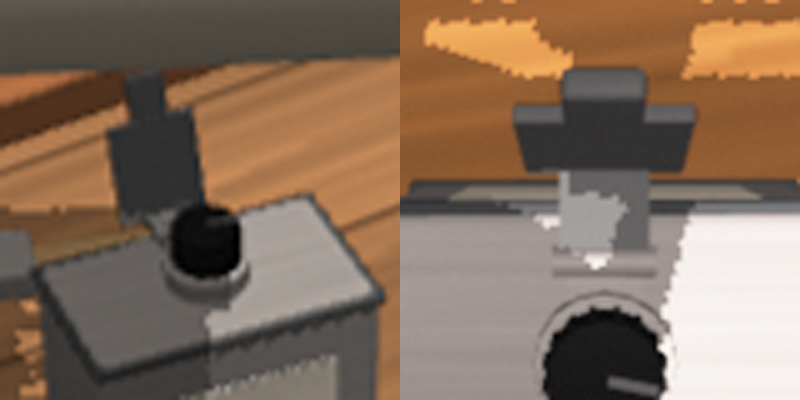

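The wrist view puts the tongue tip at crop row about 85 and the plate edge at about 115, so the tab is at about 1.85 rad. The cap marker is still at its stop, and the robot is clear of everything.

```bash
python3 -c "
from workcell import bot
print(bot.job_done())"
```

```text
the job is handed in; nothing more can be done
None
```

I lifted the oblong can's tab to about 1.85 rad, then unscrewed its vent cap to the stop, never went near the round can, and handed the job in at about 24.5 s; no verdict came back.

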